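# Finish the handle kit and hold the drying box open for it

## Task

Lay the loose riveted knife handle flat in the empty, cork-lined lane of the kit tray and let go of it. Then open the drying box for the tray: squeeze its two catches fully, first the one on the fixed jamb and only then the one on the gate, swing the gate out past its click stop and hold it wide open, roughly at a right angle to the box front. The gate is sprung shut, so finish while still holding it wide; leave the scales in the tray and the other things on the bench as they are.

Things in the scene. Friction and masses are not known exactly. Their poses are not given: they have to be found in the camera images.
- handle_mid (a point): centre (half-way up, 9 mm above its underside) of the loose riveted wooden knife handle: two brown scales on a pale steel tang, 112 mm long (its x axis), 29 mm wide (y), 18 mm thick (z), about 45 g, lying flat on the bench at the start. Pinch it across its width; the fingertips must stay over 12 mm above the bench when it is laid, above walls and neighbours
- tray: kit tray of pale wood, fixed, 134 mm (its x) by 131 mm (y), origin under its centre. Floor top at 4 mm; three lanes along x, side by side (centres at y = -42, 0, +42 mm), each 124 mm long and 37 mm wide, walls 5 mm thick, their tops 12 mm above the bench. Two lanes each hold a thin wooden scale (top 12 mm above the bench)
- cork_pad: cork pad, 120 mm (its x) by 34.5 mm by 2 mm, on the floor of the empty lane, centred in it; which lane varies. Origin at the centre of its underside, 4 mm above the bench; its top is 6 mm above the bench. The handle belongs on it, long axis along the pad's x
- drying_box: low plywood box, fixed, with a barred aluminium gate across its front. Origin at bench level in the middle of the closed gate; its x axis points into the box, its y axis runs along the closed gate from the latch jamb to the hinge. Gate and jamb tops are 88 mm above the bench, the roof 82 mm. Two squeeze catches: A on the fixed jamb, B on the gate, each a sliding and a fixed upright tab
- tab_a (a point): centre of the sliding tab of catch A (fixed jamb), 118 mm above the bench. Tabs are of steel, 20 mm (box x) by 6 mm (box y), tops 140 mm above the bench; the sliding ones have a 9 mm rolled top edge (to 147 mm), the fixed ones are plain. Squeezing the pair pushes this tab 14 mm along the box's -y towards its fixed tab and draws the bolt; it stays where it is left (3 N friction)
- grip_a (a point): fixed tab of catch A, same height, at first 36 mm from the sliding tab (centre to centre; 42 mm over the outer faces), 22 mm when fully squeezed (28 mm over the outer faces)
- tab_b (a point): centre of the sliding tab of catch B (carried by the gate), 118 mm above the bench, same sizes and friction as catch A. With the gate closed it slides 14 mm along the box's +y towards its fixed tab; it stays where it is left
- grip_b (a point): fixed tab of catch B (on the gate), same height and same distances as for catch A
- gate_post (a point): round steel post, 14 mm in diameter, standing upright on the gate's top rail from 88 to 146 mm above the bench; this point is on its axis, 118 mm above the bench, 100 mm from the hinge axis. It is the handle for swinging the gate and can turn in the grasp
- gate_hinge (a point): point on the gate's vertical hinge axis, 118 mm above the bench, at y = +110 mm in the box's frame
- gate (a joint): gate angle in rad: 0 closed, grows as the gate swings out (towards the box's -x; clockwise from above), stop at 1.65. Gate length from the hinge 210 mm. A spring closes it (about 3.5 N at the post when wide); the click stop is a sprung plunger (about 5 N at the post, between 0.55 and 0.8 rad); let go beyond it, the gate falls back to about 1.0 and rests there
- catch_a (a joint): travel of catch A's sliding tab in m: 0 bolted, 0.014 fully squeezed; it frees the gate from 0.012
- catch_b (a joint): travel of catch B's sliding tab in m: 0 bolted, 0.014 fully squeezed; it frees the gate from 0.012
- laid_scale_1: thin wooden scale, 112 x 24 x 8 mm, already lying in a tray lane; leave it. Origin under its centre
- laid_scale_2: thin wooden scale, 112 x 25 x 8 mm, already lying in another tray lane; leave it. Origin under its centre
- glue: white glue bottle with a pointed cap, 142 mm tall, standing loose on the bench behind the tray; leave it standing. Origin under its centre
- jar: screw jar with a dark lid, 63 mm in diameter, 79 mm tall, standing loose behind the tray; leave it. Origin under its centre
- die: small dark steel ram die, 25 mm wide, 43 mm tall, standing loose by the press base behind the tray; leave it. Origin under its centre

How it is judged:
By the outcome, as a careful person would: the job done as asked, in the order asked, and still so for the second after the job is handed in, while the arm keeps its last pose, push and grip.
It also fails if it takes over 58 s, if anything falls off the work surface, if the arm or the gripper's body presses on something with over 40 N, if the wrist force passes 120 N, or if a joint passes its speed limit or range.

## Robot

A 7-joint arm with a two-finger parallel gripper is mounted at the origin on a cart in front of the work surface, level with it; the furniture and walls round the work are solid. World frame = base frame: x ahead of the robot, y to its left, z up, the work surface at z = 0. Lengths are in m, angles in rad, forces in N, time in s.
With the tool pointing down it reaches from about 0.35 to 0.9 m from the base axis. Payload 7.2 kg.
Tool frame: the origin (TCP) lies at the very end of the fingers, on their centre line; the grasp point (between the pads) lies 19 mm behind it; z points along the fingers, y is the line along which they close (so a half turn about z gives the same grasp; the last joint's range is limited). The gripper opens to 85 mm and grips with 20 to 120 N. Pads are 22 mm wide; open, the fingers measure 114 mm over their backs; the gripper's body (76 mm by 85 mm) begins 54 mm behind the grasp point. The pads swing forward as they close: fully open they stand 13 mm farther back than shut.
Start: joints at [1.251, 0.411, -0.013, 1.596, 0.006, 1.134, -0.082], TCP at [0.156, -0.605, 0.231] pointing down, gripper open.
Joint ranges: [-2.95, 2.95], [-0.29, 1.99], [-1.47, 1.44], [0.14, 2.54], [-1.03, 4.17], [0.13, 1.85], [-2.86, 2.86]. Speed limits (rad/s): [2.39, 2.39, 3.01, 3.01, 3.14, 3.14, 3.14].

## Interface

Orientations are given as a unit quaternion [w, x, y, z].
In Python, from station import arm gives the robot as it stands. Calls block until the motion is done:
- arm.move_ptp(position, orientation): joint-space move of the TCP to a pose.
- arm.move_linear(position, rate=0.15, ori=None, threshold=None): straight line of the TCP; ori=None keeps the orientation; rate is the mean speed in m/s. With threshold (N) it stops when the force on the tool has changed by that much, and returns True; else False.
- arm.set_joints(angles): joint-space move.
- arm.command_gripper(opening): opening from 0.0 (shut) to 1.0 (fully open); the grip force is fixed at half the most; returns when the fingers have stopped.
- arm.dwell(seconds).
- arm.ik(position, orientation): joint angles nearest the present ones, or None.
- arm.sense(): the state.
- arm.capture(name): name is "side" or "top"; returns a dict with "image" (480x640x3 uint8, blue, green, red), "fx", "fy", "cx", "cy" (pixels), "R" (3x3) and "t" (3): a world point X has camera coordinates R X + t. Camera axes: x right, y down, z forward; pixel columns grow to the right and rows downward; lengths in m; the calibration is good to about 2 mm. A picture is of the moment at which its call begins. There is no depth.
A pose or a line that the arm cannot do raises arm.MotionError and nothing moves.
- arm.hand_in(): hands the job in; it is judged then, once.
The state is a dict: "time": time; "joints": joint angles; "qvel": joint speeds; "joint_efforts": joint torques, N m; "tool_pos": TCP position; "tool_rot": TCP orientation; "contact_force": force on the tool from outside, world axes, zero at the start; "wrist_torque": the same for the moment, N m; "gripper_width": opening from 0.0 (shut) to 1.0 (fully open); "gripper_force": force on a finger pad.
Only numpy, scipy, OpenCV 4.12 (cv2) and the standard library are available. Lean on these libraries where they do the work, as an engineer would, in place of code of your own. Each camera call takes 0.05 s, during which the arm holds its last target. There are 200 camera calls.

## Working session

There is one attempt and no reset: what is moved stays moved. The work goes in short steps, each a Python script; the robot and the scene stay as the last script left them, time stands still between calls to the robot, and variables do not carry over. Pictures are saved under pics/ and viewed, at most 12 in all, crops included, and the job is handed in when it is done.

```bash
mkdir -p pics; ls
python3 - <<'E'
from station import arm
import cv2,numpy as np
for n in("top","side"):
    c=arm.capture(n); cv2.imwrite(f"pics/{n}0.png",c["image"]); np.savez(f"{n}0.npz",**c)
    print(n,c["fx"],c["cx"],c["cy"],np.round(c["R"],3).tolist(),np.round(-c["R"].T@c["t"],3))
s=arm.sense();print(s["time"],s["tool_pos"],s["tool_rot"],s["gripper_width"])
E
```

```text
pics
top 478.02978208244497 322.68612021059465 245.15095716942471 [[-0.018, -1.0, 0.001], [-0.993, 0.018, -0.115], [0.115, -0.003, -0.993]] [ 0.391 -0.036  1.306]
side 488.84653675100543 307.9212238400593 232.72176030429785 [[-1.0, 0.01, -0.006], [0.01, 0.554, -0.832], [-0.005, -0.832, -0.554]] [0.506 0.822 0.667]
0.1 [ 0.15556919 -0.60478735  0.23047201] [-8.18512603e-04  9.92083384e-01  1.25578141e-01 -1.40575833e-04] 0.9988711670311642
```

View pics/top0.png

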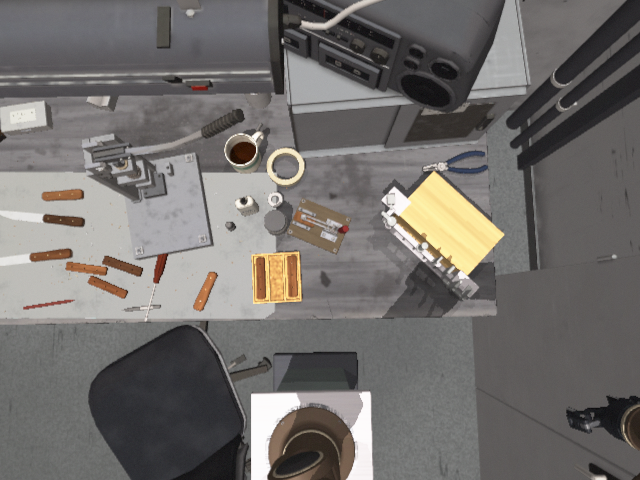

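View pics/side0.png

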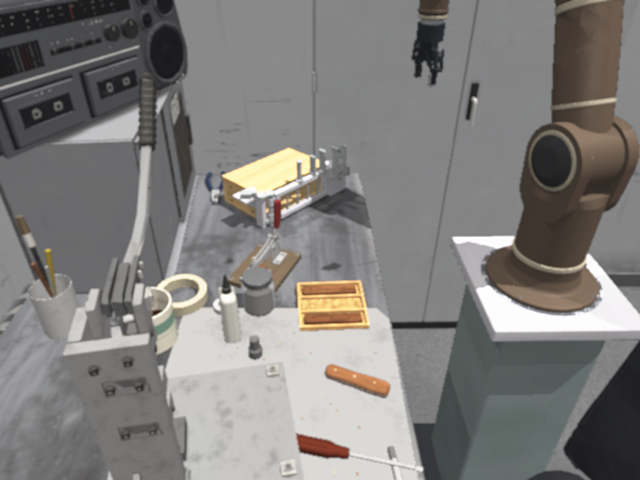

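The top view shows the loose handle at (205,291), the tray at (276,277) with its middle lane empty, and the box gate running from about (390,205) to (470,290). I'll zoom in on both views.

Run:
```python
import cv2,numpy as np
t=cv2.imread("pics/top0.png");s=cv2.imread("pics/side0.png")
cv2.imwrite("pics/tbox.png",cv2.resize(t[170:310,370:510],None,fx=4.2,fy=4.2,interpolation=cv2.INTER_CUBIC))
cv2.imwrite("pics/sbox.png",cv2.resize(s[135:235,210:360],None,fx=5.3,fy=5.3,interpolation=cv2.INTER_CUBIC))
```

```text
(no output)
```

View pics/tbox.png

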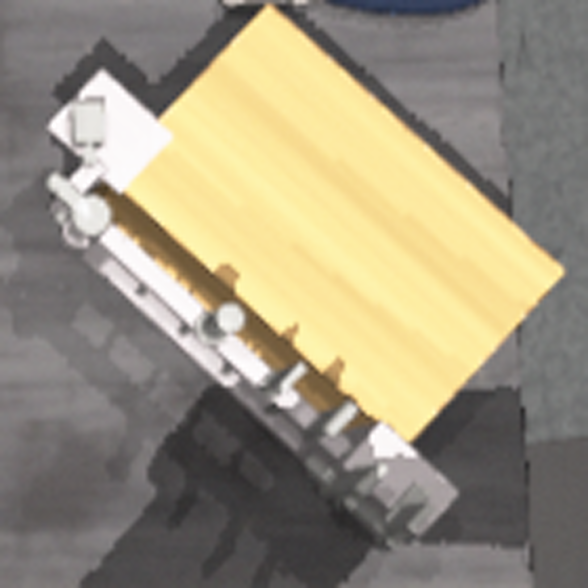

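View pics/sbox.png

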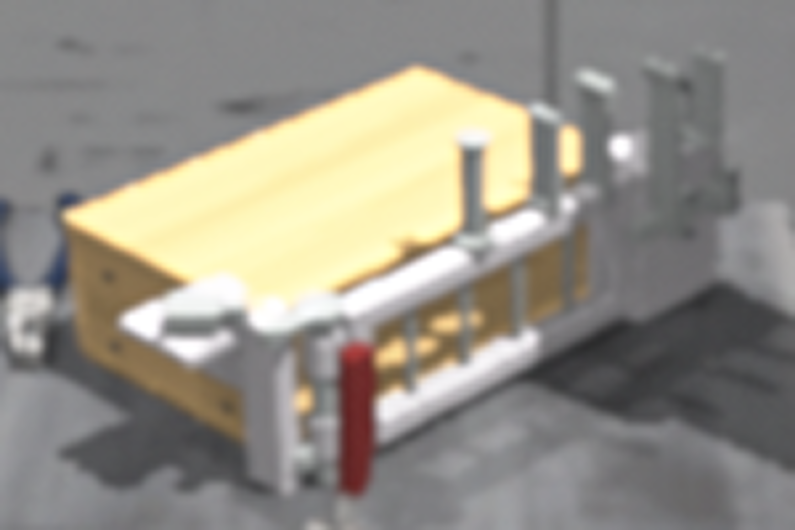

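In the crops the post top is at top-crop (229,318) and side-crop (472,140). From the hinge, the tabs run grip_b, tab_b, tab_a, grip_a, at top-crop (290,380), (340,418), (385,455) and (412,505). Next I'll measure them.

```bash
cat > h.py <<'E'
import numpy as np,cv2
def load(n): return dict(np.load(n))
def ray(c,u,v):
    R,t=c["R"],c["t"]; d=R.T@np.array([(u-c["cx"])/c["fx"],(v-c["cy"])/c["fy"],1.]); return -R.T@t,d
def plane(c,u,v,z):
    o,d=ray(c,u,v); return o+d*(z-o[2])/d[2]
def tri(c1,p1,c2,p2):
    (a,d),(b,e)=ray(c1,*p1),ray(c2,*p2)
    s=np.linalg.lstsq(np.c_[d,-e],b-a,rcond=None)[0]; p,q=a+d*s[0],b+e*s[1]
    return (p+q)/2,np.linalg.norm(p-q)
def proj(c,X): x=c["R"]@X+c["t"]; return x[0]/x[2]*c["fx"]+c["cx"],x[1]/x[2]*c["fy"]+c["cy"]
E
python3 - <<'E'
from h import *
np.set_printoptions(precision=4,suppress=True)
T=load("top0.npz");S=load("side0.npz")
hsv=cv2.cvtColor(T["image"],cv2.COLOR_BGR2HSV)
def rect(c,lo,hi,roi,z,close=0):
    h=cv2.cvtColor(c["image"],cv2.COLOR_BGR2HSV); x0,y0,x1,y1=roi
    m=cv2.inRange(h,lo,hi)[y0:y1,x0:x1]
    if close: m=cv2.morphologyEx(m,cv2.MORPH_CLOSE,np.ones((close,close)))
    k=max(cv2.findContours(m,cv2.RETR_EXTERNAL,cv2.CHAIN_APPROX_NONE)[0],key=cv2.contourArea)[:,0]
    P=np.array([plane(c,u+x0,v+y0,z)[:2] for u,v in k]).astype(np.float32)*1000
    r=cv2.minAreaRect(P); print(len(k),r); return r
print("handle");rect(T,(5,90,80),(20,255,255),(185,262,225,318),.012);rect(S,(5,90,80),(20,255,255),(315,355,400,405),.012)
print("tray");rect(T,(8,50,80),(30,255,255),(240,240,312,312),.010,7);rect(S,(5,50,80),(30,255,255),(285,270,380,335),.010,7)
print("roof");r=rect(T,(18,60,160),(30,255,255),(370,160,510,300),.082);print(cv2.boxPoints(r))
tc=lambda u,v:(370+u/4.2-.4,170+v/4.2-.4); sc=lambda u,v:(210+u/5.3-.4,135+v/5.3-.4)
for n,a,b,z in(("post",(229,316),(472,137),.146),("gb",(295,372),(546,107),.140),("tb",(344,410),(597,78),.147),("ta",(385,440),(660,65),.147),("ga",(422,490),(710,55),.14)):
    p,e=tri(T,tc(*a),S,sc(*b)); print(n,p,e,"plane",plane(T,*tc(*a),z)[:2],plane(S,*sc(*b),z)[:2])
E
```

```text
handle
85 ((423.44927978515625, 278.3747863769531), (27.532052993774414, 109.20957946777344), 66.20565032958984)
138 ((423.7524719238281, 280.09613037109375), (28.51169776916504, 108.84182739257812), 67.59767150878906)
tray
195 ((456.3192443847656, 86.85162353515625), (137.2656707763672, 133.6451873779297), 2.055316925048828)
227 ((456.3560791015625, 90.09466552734375), (138.61183166503906, 144.68748474121094), 2.0387556552886963)
roof
254 ((585.072998046875, -369.6756591796875), (247.5535430908203, 150.97134399414062), 45.55603790283203)
[[ 444.5112 -405.1884]
 [ 552.295  -510.9002]
 [ 725.6348 -334.1629]
 [ 617.851  -228.4511]]
post [ 0.5215 -0.2882  0.1436] 0.0005162133941806326 plane [ 0.5214 -0.2877] [ 0.5211 -0.283 ]
gb [ 0.4871 -0.3255  0.1415] 0.0026109331064687693 plane [ 0.4886 -0.326 ] [ 0.4858 -0.3285]
tb [ 0.463  -0.352   0.1447] 0.005181010291180282 plane [ 0.4654 -0.3516] [ 0.4607 -0.3461]
ta [ 0.4381 -0.3746  0.1422] 0.01969961877340963 plane [ 0.4477 -0.3744] [ 0.4292 -0.3609]
ga [ 0.4103 -0.396   0.1376] 0.01706705294253773 plane [ 0.4187 -0.3964] [ 0.4024 -0.3885]
```

The handle measures (0.4235, 0.279) at about 67° and the tray (0.456, 0.088). The box y axis points at about 45.6°. Catch A is in shadow and unclear, so I'll take one contrast-stretched close-up of it.

Run:
```python
import cv2,numpy as np
t=cv2.imread("pics/top0.png");s=cv2.imread("pics/side0.png")
f=lambda im:cv2.createCLAHE(3,(2,2)).apply(cv2.cvtColor(im,cv2.COLOR_BGR2GRAY))
a=cv2.resize(f(t[245:305,425:485]),None,fx=6.5,fy=6.5,interpolation=cv2.INTER_CUBIC)
b=cv2.resize(f(s[135:195,295:355]),None,fx=6.5,fy=6.5,interpolation=cv2.INTER_CUBIC)
cv2.imwrite("pics/tabs.png",np.hstack([a,b]))
```

```text
(no output)
```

View pics/tabs.png

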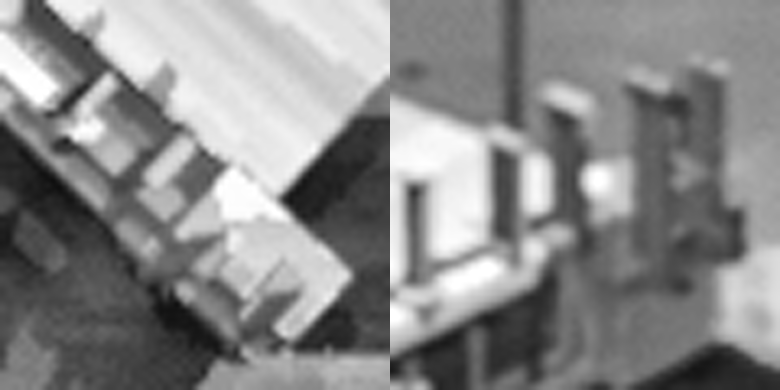

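The left panel (top view) shows the tab tops gb (98,92), tb (172,158), ta (205,210) and ga (268,280). The right panel (side view) shows them at (505,135), (567,97), (650,85) and (710,68).

Run:
```python
from h import *
np.set_printoptions(precision=4,suppress=True)
T=load("top0.npz");S=load("side0.npz")
a=np.radians(45.56); Y=np.array([np.cos(a),np.sin(a)]); X=np.array([Y[1],-Y[0]])
post=np.array([.5214,-.2880]); O=post-.010*Y
f=lambda p:np.array([(p[:2]-O)@X,(p[:2]-O)@Y])*1000
for n,A,B,z in(("gb",(98,92),(505,135),.140),("tb",(172,158),(567,97),.147),("ta",(205,210),(650,85),.147),("ga",(268,280),(710,68),.14)):
    t=(425+A[0]/6.5-.4,245+A[1]/6.5-.4); s=(295+(B[0]-390)/6.5-.4,135+B[1]/6.5-.4)
    o,d=ray(S,*s); k=((post-o[:2])@X)/(d[:2]@X); q=o+k*d
    print(n,"top",f(plane(T,*t,z)),"side z-plane",f(plane(S,*s,z)),"side vert",f(q),q[2], "tri",f(tri(T,t,S,s)[0]),tri(T,t,S,s)[1])
for z,y in((.147,-88.),):
  for x in(0,):
    print(proj(T,np.r_[O+X*x/1e3+Y*y/1e3,z]))
print("roof corners",[f(np.array(c)/1000) for c in((444.5,-405.2),(552.3,-510.9),(617.9,-228.5))])
```

```text
gb top [  1.8509 -40.7951] side z-plane [  1.1348 -40.7333] side vert [ -0.     -39.5366] 0.14075723880920266 tri [  1.7128 -40.9828] 0.0004983727579129585
tb top [  0.7637 -76.5222] side z-plane [ -2.7697 -72.3667] side vert [  0.     -75.4135] 0.14516727876166857 tri [  1.4003 -76.9427] 1.5184282815734059e-05
ta top [ -5.2914 -98.3506] side z-plane [ -19.1141 -103.5738] side vert [   0.     -125.8221] 0.13408351553237152 tri [ -10.4593 -102.9349] 0.01400417222124016
ga top [  -7.0847 -134.0174] side z-plane [ -15.4548 -145.1631] side vert [   0.     -163.8984] 0.12946582429608966 tri [ -12.9514 -137.6478] 0.013449857388276913
(np.float64(454.3912292321328), np.float64(272.385197573386))
roof corners [array([  27.1536, -127.5214]), array([ 178.1282, -127.512 ]), array([ 27.2398, 120.0477])]
```

Run:
```python
from h import *
T=load("top0.npz");S=load("side0.npz")
a=np.radians(45.56); Y=np.array([np.cos(a),np.sin(a)]); X=np.array([Y[1],-Y[0]])
O=np.array([.5214,-.2880])-.010*Y
out=[]
for c,x0,y0 in((T,440,258),(S,315,138)):
    g=cv2.createCLAHE(3,(2,2)).apply(cv2.cvtColor(c["image"][y0:y0+42,x0:x0+40],cv2.COLOR_BGR2GRAY))
    im=cv2.cvtColor(cv2.resize(g,None,fx=10,fy=10,interpolation=cv2.INTER_CUBIC),cv2.COLOR_GRAY2BGR)
    for x,y,z,col in((1,-76.5,147,(0,255,0)),(-17,-104,147,(0,0,255)),(-17,-142,140,(0,0,255)),(1,-112,147,(255,128,0)),(1,-148,140,(255,128,0))):
        P=[]
        for i,j in((-10,-3),(10,-3),(10,3),(-10,3)):
            u,v=proj(c,np.r_[O+X*(x+i)/1e3+Y*(y+j)/1e3,z/1e3]); P.append(((u-x0+.5)*10,(v-y0+.5)*10))
        cv2.polylines(im,[np.int32(P)],True,col,1)
    out.append(im)
cv2.imwrite("pics/tabs2.png",np.hstack(out))
```

```text
(no output)
```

View pics/tabs2.png

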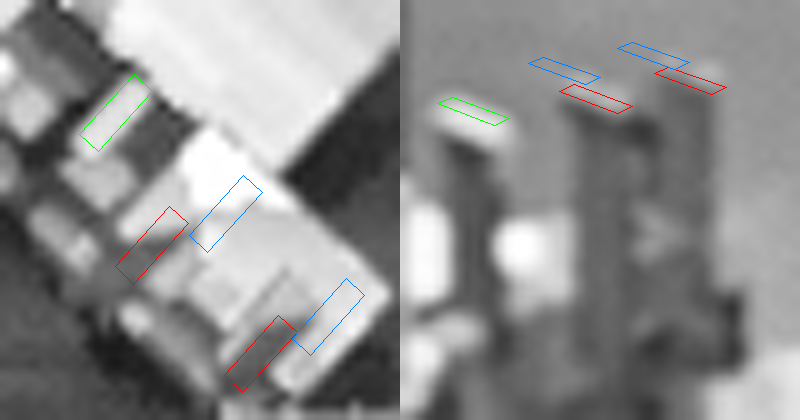

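Fitted to both views, catch B sits at x≈+1 mm, y≈-41/-76 in the box frame. The red outlines put catch A near x≈-15 mm, y≈-103/-142, in front of the gate plane. The handle and tray are well measured, so I'll do the handle first.

```bash
cat >> h.py <<'E'
def q(deg): h=np.radians(deg)/2; return [0,np.cos(h),np.sin(h),0]   # tool x at deg, closing axis at deg-90
def show(arm,m=""):
    s=arm.sense(); print(m,"t%.1f"%s["time"],np.round(s["tool_pos"],4),"w%.3f"%s["gripper_width"],"gf%.0f"%s["gripper_force"],"F",np.round(s["contact_force"],1),"j",np.round(s["joints"],2)); return s
a=np.radians(45.56); Y=np.array([np.cos(a),np.sin(a)]); X=np.array([Y[1],-Y[0]]); O=np.array([.5214,-.2880])-.010*Y
def B(x,y,z): return np.r_[O+X*x/1e3+Y*y/1e3,z/1e3]   # box mm -> world
E
python3 - <<'E'
from h import *
from station import arm
show(arm)
arm.move_ptp([.4235,.279,.20],q(-23)); show(arm)
arm.command_gripper(.75)
arm.move_linear([.4235,.279,.008],rate=.15); show(arm)
arm.command_gripper(0); show(arm,"grip")
arm.move_linear([.4235,.279,.07],rate=.15); show(arm,"lift")
arm.move_linear([.4563,.0868,.07],rate=.2,ori=q(2)); show(arm,"over")
c=arm.capture("top"); np.savez("top1.npz",**c)
c2=arm.capture("side"); np.savez("side1.npz",**c2)
r=lambda i:cv2.resize(i,None,fx=4,fy=4,interpolation=cv2.INTER_CUBIC)
cv2.imwrite("pics/over.png",np.hstack([r(c["image"][230:320,230:325]),r(c2["image"][250:340,285:385])]))
E
```

```text
t0.1 [ 0.1556 -0.6048  0.2305] w0.999 gf0 F [ 0.7 -0.9  0.2] j [ 1.25  0.41 -0.01  1.6   0.01  1.13 -0.08]
 t3.3 [0.424  0.2784 0.2001] w1.000 gf0 F [ 0.4 -0.2 -0.3] j [-1.18  0.27  0.61  1.95 -0.18  0.98 -2.46]
 t5.1 [0.424  0.2793 0.0087] w0.745 gf0 F [-0.8 -0.2 -0.8] j [-1.02  0.57  0.44  2.09 -0.43  0.57 -2.24]
grip t5.6 [0.4237 0.2793 0.0088] w0.295 gf58 F [-1.9 -1.   7.5] j [-1.02  0.57  0.44  2.09 -0.43  0.58 -2.24]
lift t6.1 [0.4231 0.2792 0.0698] w0.294 gf59 F [ 0.1 -0.8 -0.8] j [-1.09  0.46  0.52  2.06 -0.35  0.7  -2.31]
over t7.3 [0.4559 0.0874 0.0696] w0.294 gf59 F [ 0.9 -0.9  0.5] j [-0.64  0.39  0.43  2.16 -0.26  0.65 -1.57]
```

View pics/over.png

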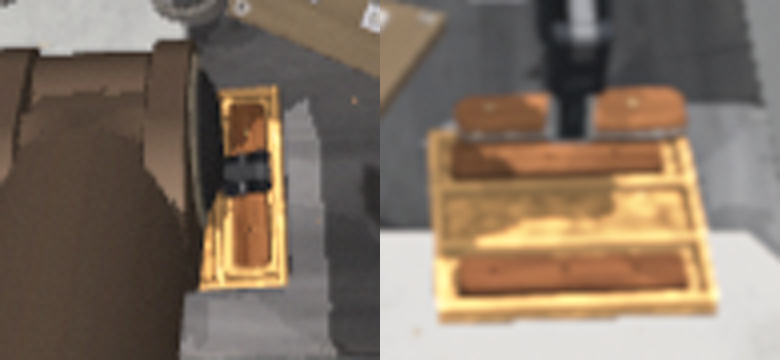

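The handle is held level over the tray, with its x extent centred on the tray and the middle lane empty. I'll lower it now.

Run:
```python
from h import *
from station import arm
arm.move_linear([.4563,.0868,.025],rate=.12)
print(arm.move_linear([.4563,.0868,.0140],rate=.03,threshold=5)); show(arm,"down")
arm.command_gripper(.55); show(arm,"rel")
arm.move_linear([.4563,.0868,.15],rate=.25); show(arm)
p=B(-20,-123,220); arm.move_ptp(p,q(45.56-90+180) if False else q(45.56+90)); show(arm,"preA")
c=arm.capture("top"); np.savez("top2.npz",**c)
c2=arm.capture("side"); np.savez("side2.npz",**c2)
r=lambda i:cv2.resize(i,None,fx=4,fy=4,interpolation=cv2.INTER_CUBIC)
cv2.imwrite("pics/laid.png",np.hstack([r(c["image"][230:320,230:325]),r(c2["image"][250:340,285:385])]))
```

```text
True
down t8.3 [0.4567 0.0871 0.0148] w0.296 gf60 F [-0.6 -1.3  7. ] j [-0.58  0.49  0.36  2.18 -0.34  0.52 -1.5 ]
rel t8.6 [0.456  0.0869 0.0142] w0.551 gf0 F [-0.2 -0.3  0.5] j [-0.58  0.49  0.36  2.18 -0.34  0.52 -1.5 ]
 t9.3 [0.4559 0.087  0.1498] w0.545 gf0 F [-0.8  0.1 -0.3] j [-0.71  0.25  0.49  2.09 -0.16  0.84 -1.66]
preA t12.1 [ 0.4142 -0.3685  0.2198] w0.551 gf0 F [ 0.3 -0.5  0.4] j [ 0.26  0.32  0.48  1.81 -0.17  1.05  1.6 ]
```

View pics/laid.png

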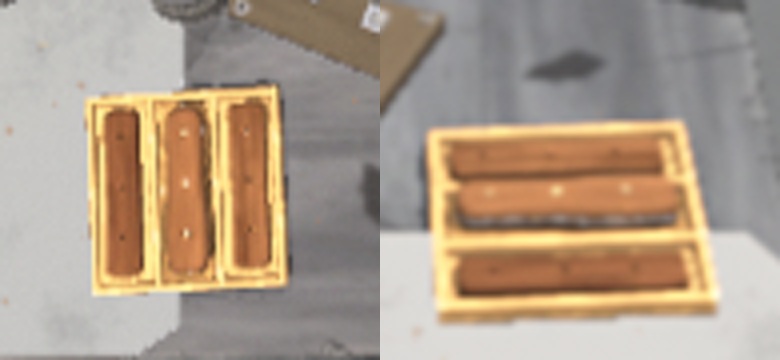

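The handle lies flat in the middle lane, clear of the walls. Next is catch A: descend astride it, then touch the fixed tab to locate it.

Run:
```python
from h import *
from station import arm
arm.command_gripper(.65)
def bx(): p=arm.sense()["tool_pos"][:2]-O; return np.round([p@X*1e3,p@Y*1e3],1)
arm.move_linear(B(-21,-122.5,160),rate=.15)
hit=arm.move_linear(B(-21,-122.5,106),rate=.06,threshold=4); show(arm,hit); print(bx())
if not hit:
    h2=arm.move_linear(B(-21,-108,106),rate=.03,threshold=4); show(arm,h2); print(bx())
c2=arm.capture("side"); np.savez("side3.npz",**c2); c=arm.capture("top"); np.savez("top3.npz",**c)
r=lambda i:cv2.resize(i,None,fx=5,fy=5,interpolation=cv2.INTER_CUBIC)
cv2.imwrite("pics/A1.png",np.hstack([r(c["image"][240:320,410:490]),r(c2["image"][120:200,280:360])]))
```

```text
True t13.5 [ 0.4141 -0.3683  0.1353] w0.649 gf7 F [-1.7  3.4 13.9] j [ 0.3   0.42  0.44  1.9  -0.23  0.88  1.65]
[ -20.4 -122.5]
```

View pics/A1.png

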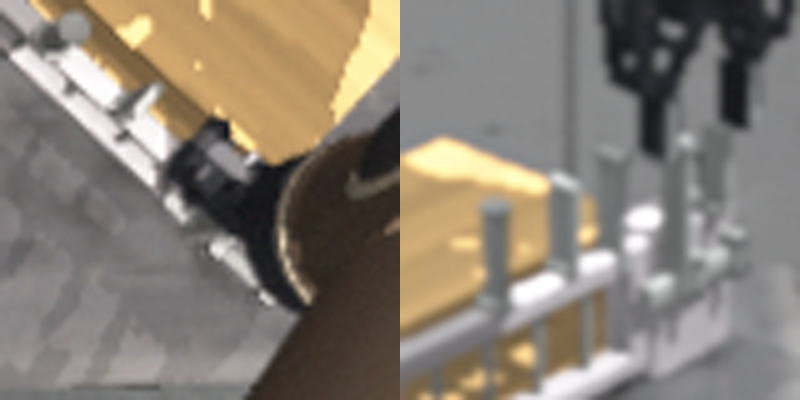

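The left fingertip is clear of tab_a. The right fingertip sits on top of grip_a (side panel about (722,125) against the tab at (716,125)), so the pair is about 6 mm further along -y. I'll shift and retry.

Run:
```python
from h import *
from station import arm
def bx(): p=arm.sense()["tool_pos"][:2]-O; return np.round([p@X*1e3,p@Y*1e3],1)
arm.move_linear(B(-20,-122.5,155),rate=.15)
arm.move_linear(B(-20,-129.5,155),rate=.1)
hit=arm.move_linear(B(-20,-129.5,106),rate=.06,threshold=4); show(arm,hit); print(bx())
if not hit:
    h2=arm.move_linear(B(-20,-117,106),rate=.03,threshold=4); show(arm,h2); print(bx())
```

```text
False t15.1 [ 0.4096 -0.3738  0.1063] w0.650 gf0 F [-0.2  0.1  0.6] j [ 0.33  0.46  0.43  1.92 -0.25  0.82  1.69]
[ -19.7 -129.6]
True t15.4 [ 0.413  -0.3698  0.1061] w0.655 gf0 F [-0.3 -0.4 -0.3] j [ 0.32  0.46  0.43  1.92 -0.25  0.82  1.67]
[ -20.1 -124.3]
```

Grip_a's outer face is at about y = -152. The squeezed pair is centred at about -138, so I'll close there.

Run:
```python
from h import *
from station import arm
def bx(): p=arm.sense()["tool_pos"][:2]-O; return np.round([p@X*1e3,p@Y*1e3],1)
arm.move_linear(B(-19,-133,106),rate=.06); show(arm); print(bx())
arm.command_gripper(.5); show(arm,"c.5"); print(bx())
arm.move_linear(B(-19,-138,106),rate=.06); show(arm); print(bx())
arm.command_gripper(0); show(arm,"closed"); print(bx())
arm.dwell(.3); show(arm,"closed"); print(bx())
c2=arm.capture("side"); np.savez("side4.npz",**c2)
cv2.imwrite("pics/A2.png",cv2.resize(c2["image"][120:200,280:360],None,fx=6,fy=6,interpolation=cv2.INTER_CUBIC))
```

```text
t15.7 [ 0.4074 -0.3772  0.1061] w0.651 gf0 F [-1.4 -0.1  0.6] j [ 0.33  0.46  0.43  1.92 -0.25  0.82  1.69]
[ -18.9 -133.5]
c.5 t16.0 [ 0.4083 -0.3764  0.1061] w0.501 gf1 F [1.8 1.4 1.8] j [ 0.33  0.46  0.43  1.92 -0.25  0.82  1.69]
[ -18.9 -132.3]
 t16.2 [ 0.4041 -0.3806  0.106 ] w0.504 gf1 F [0.6 0.4 1.6] j [ 0.34  0.46  0.43  1.92 -0.25  0.82  1.7 ]
[ -18.9 -138.2]
closed t16.5 [ 0.4042 -0.3806  0.1063] w0.315 gf59 F [1.  3.  5.5] j [ 0.34  0.46  0.43  1.92 -0.25  0.82  1.7 ]
[ -18.9 -138.2]
closed t16.8 [ 0.4042 -0.3806  0.1063] w0.315 gf59 F [1.4 1.8 5.6] j [ 0.34  0.46  0.43  1.92 -0.25  0.82  1.7 ]
[ -18.8 -138.2]
```

The jaws stalled at w = 0.315 (about 27 mm), both pads loaded and almost no net force, so catch A is fully squeezed. Catch B is next.

Run:
```python
from h import *
from station import arm
def bx(): p=arm.sense()["tool_pos"][:2]-O; return np.round([p@X*1e3,p@Y*1e3],1)
arm.command_gripper(.65)
arm.move_linear(B(-19,-138,165),rate=.2)
arm.move_linear(B(1,-59,165),rate=.2); show(arm)
c2=arm.capture("side"); np.savez("side5.npz",**c2)
cv2.imwrite("pics/B0.png",cv2.resize(c2["image"][120:200,270:350],None,fx=6,fy=6,interpolation=cv2.INTER_CUBIC))
hit=arm.move_linear(B(1,-59,108),rate=.08,threshold=4); show(arm,hit); print(bx())
if not hit:
    h2=arm.move_linear(B(1,-73,108),rate=.03,threshold=4); show(arm,h2); print(bx())  # inner finger onto grip_b
```

```text
t18.2 [ 0.4732 -0.3377  0.164 ] w0.652 gf0 F [-0.3 -0.3  0.3] j [ 0.21  0.43  0.44  1.8  -0.21  0.96  1.53]
False t19.1 [ 0.474  -0.3382  0.1083] w0.650 gf0 F [-0.8 -0.5  1. ] j [ 0.23  0.49  0.41  1.85 -0.25  0.85  1.56]
[  1.3 -59.1]
True t19.5 [ 0.4689 -0.3427  0.108 ] w0.649 gf1 F [0.5 0.6 1.2] j [ 0.24  0.49  0.41  1.85 -0.26  0.85  1.58]
[  0.8 -65.8]
```

View pics/B0.png

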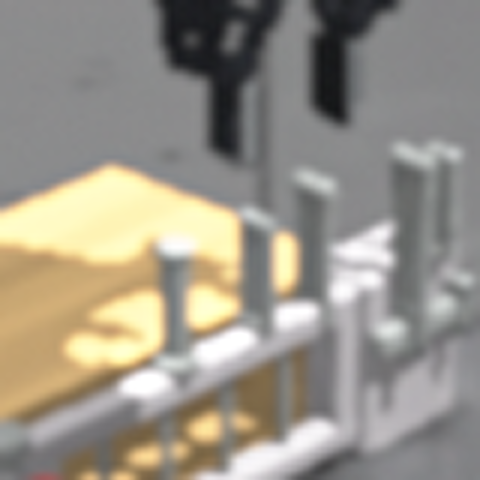

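The side view shows catch A's tabs now close together (about (412,150) and (445,150)), with the fingers astride catch B. Grip_b's outer face is at about y = -38.

Run:
```python
from h import *
from station import arm
def bx(): p=arm.sense()["tool_pos"][:2]-O; return np.round([p@X*1e3,p@Y*1e3],1)
arm.move_linear(B(1,-57,108),rate=.06)
arm.command_gripper(.5)
arm.move_linear(B(1,-52,108),rate=.06); show(arm); print(bx())
arm.command_gripper(0); arm.dwell(.3); show(arm,"closed"); print(bx())
arm.command_gripper(.6)
arm.move_linear(B(1,-53,165),rate=.2)
# over the post, closing axis along box x
arm.move_linear(B(0,10,175),rate=.2,ori=q(45.56)); show(arm,"post")
c2=arm.capture("side"); c=arm.capture("top"); np.savez("side6.npz",**c2)
r=lambda i:cv2.resize(i,None,fx=5,fy=5,interpolation=cv2.INTER_CUBIC)
cv2.imwrite("pics/P0.png",np.hstack([r(c["image"][200:280,400:480]),r(c2["image"][120:200,270:350])]))
```

```text
t20.3 [ 0.4789 -0.3329  0.108 ] w0.500 gf1 F [-1.3 -0.9  1.4] j [ 0.22  0.5   0.41  1.85 -0.26  0.85  1.55]
[  1.1 -51.8]
closed t20.9 [ 0.4787 -0.3334  0.1084] w0.320 gf59 F [-2.8 -1.3  5.1] j [ 0.22  0.5   0.41  1.84 -0.25  0.85  1.55]
[  1.3 -52.3]
post t23.4 [ 0.5212 -0.2881  0.1748] w0.605 gf0 F [ 0.5 -0.4  0.7] j [-0.16  0.52  0.82  1.77 -0.44  1.04  0.05]
```

View pics/P0.png

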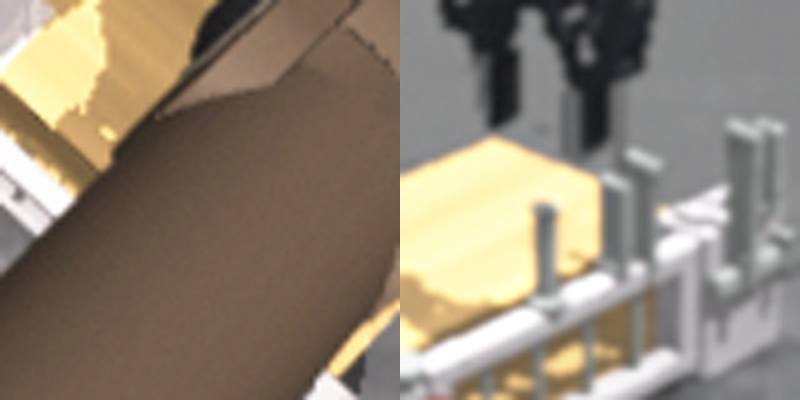

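Both catches are squeezed and the gripper is over the post. Now I'll grasp it and swing the gate, turning the tool with it.

Run:
```python
from h import *
from station import arm
print(arm.move_linear(B(0,10,101),rate=.1,threshold=6)); show(arm)
arm.command_gripper(0); show(arm,"grip")
for th in np.r_[np.arange(.15,1.5,.2),1.55]:
    arm.move_linear(B(-100*np.sin(th),110-100*np.cos(th),101),rate=.09,ori=q(45.56-np.degrees(th))); s=show(arm,"%.2f"%th)
    if np.linalg.norm(s["contact_force"])>50 or s["gripper_width"]<.1: print("STOP");break
c2=arm.capture("side"); c=arm.capture("top"); np.savez("side7.npz",**c2); np.savez("top7.npz",**c)
r=lambda i:cv2.resize(i,None,fx=2.5,fy=2.5,interpolation=cv2.INTER_CUBIC)
cv2.imwrite("pics/open.png",np.hstack([r(c["image"][160:320,330:490]),r(c2["image"][110:270,210:370])]))
```

```text
False
 t24.4 [ 0.5217 -0.2884  0.1015] w0.600 gf0 F [ 0.3 -0.4 -0.6] j [-0.11  0.61  0.76  1.83 -0.52  0.91  0.11]
grip t24.9 [ 0.5215 -0.2879  0.1016] w0.148 gf58 F [-1.4  1.1  6.1] j [-0.11  0.61  0.76  1.83 -0.52  0.91  0.11]
0.15 t25.2 [ 0.5117 -0.2769  0.1016] w0.145 gf59 F [-1.2 -1.1  5.5] j [-0.16  0.6   0.8   1.87 -0.54  0.9  -0.02]
0.35 t25.5 [ 0.5013 -0.2601  0.1016] w0.147 gf59 F [-1.2 -1.   4.9] j [-0.23  0.6   0.86  1.92 -0.58  0.9  -0.2 ]
0.55 t25.9 [ 0.4945 -0.2415  0.1016] w0.149 gf59 F [-2.5 -2.   7.1] j [-0.3   0.6   0.93  1.95 -0.61  0.9  -0.38]
0.75 t26.3 [ 0.4915 -0.2221  0.1015] w0.148 gf60 F [-3.6 -3.1  8.4] j [-0.37  0.61  0.99  1.98 -0.65  0.91 -0.57]
0.95 t26.7 [ 0.4927 -0.2009  0.1016] w0.147 gf60 F [-4.4  1.6 11. ] j [-0.45  0.63  1.05  2.   -0.69  0.92 -0.76]
1.15 t27.0 [ 0.4976 -0.1826  0.1016] w0.148 gf60 F [-3.7 -2.   9. ] j [-0.52  0.66  1.1   2.01 -0.74  0.95 -0.95]
1.35 t27.4 [ 0.5063 -0.1647  0.1015] w0.145 gf60 F [-4.3 -2.   9.8] j [-0.57  0.7   1.15  2.   -0.78  0.98 -1.15]
1.55 t27.8 [ 0.5184 -0.1489  0.1016] w0.143 gf60 F [-4.2 -1.4 10.8] j [-0.62  0.74  1.2   1.98 -0.83  1.02 -1.34]
```

View pics/open.png

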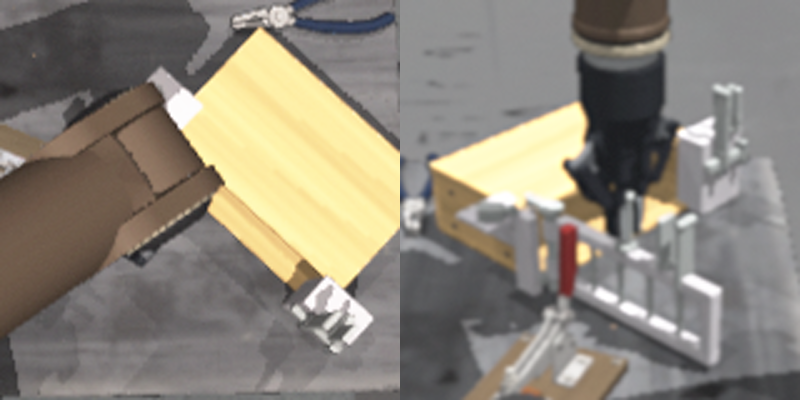

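The gate stands about square to the box front with the post in the grip. Both catches are squeezed, and the remaining forces are small.

```bash
python3 -c "
from station import arm
print(arm.hand_in())"
```

```text
the job is handed in; nothing more can be done
None
```

I laid the handle flat in the cork-lined middle lane and let go of it, squeezed catch A and then catch B fully, and handed in at about 28 s with the arm still holding the gate open at about 90°.

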